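# Build the spacer stack on the arbor

### The job

Build up the spacer stack on the upright arbor: thread the three flanged spacer rings onto it one after another, hubs up, the widest first at the bottom, then the middle one, then the narrowest on top, each lowered right down until it sits flat on the one below and not let fall down the spindle. Let go of the finished stack, and leave the rubber stopper, the matchbox and the watch glass where they are.

Things in the scene. Friction and masses are not known exactly. Their poses are not given: they have to be found in the camera images.
- arbor: fixed upright arbor: round dark steel foot 120 mm across at the work surface, bevelled up to a flat seat face 100 mm across at 12 mm height; from its centre rises a bright steel spindle 24 mm in diameter, straight to 62 mm height, then a cone that narrows to 12 mm across at its top, 72 mm above the work surface. Origin: centre of the foot's underside; z up along the spindle.
- arbor_seat (a point): centre of the arbor's seat face, 12 mm above the work surface, on the spindle axis; z up. The widest ring's underside rests here, the middle ring's 19 mm and the narrowest ring's 38 mm above it.
- arbor_tip (a point): top of the arbor's spindle, 60 mm above the seat, on the axis.
- ring_wide: the widest of the three plain aluminium flanged spacer rings, lying flat with its hub up: round flange 110 mm across and 6 mm thick, hub 44 mm outside diameter standing 13 mm above the flange (19 mm overall height), one through bore 29 mm across. Origin: centre of the underside, on the bore axis; z up along the axis.
- ring_middle: the middle of the three plain aluminium flanged spacer rings, lying flat with its hub up: round flange 90 mm across and 6 mm thick, hub 44 mm outside diameter standing 13 mm above the flange (19 mm overall height), one through bore 29 mm across. Origin: centre of the underside, on the bore axis; z up along the axis.
- ring_narrow: the narrowest of the three plain aluminium flanged spacer rings, lying flat with its hub up: round flange 70 mm across and 6 mm thick, hub 44 mm outside diameter standing 13 mm above the flange (19 mm overall height), one through bore 29 mm across. Origin: centre of the underside, on the bore axis; z up along the axis.
- stopper: red-brown rubber stopper, 32 mm across, 28 mm tall, standing on the work surface between the task's things; bystander. Origin: centre of its underside.
- matchbox: matchbox, 53 x 36 x 14 mm, lying flat; bystander. Origin: centre of its underside.
- watch_glass: clear watch glass, 78 mm across, 13 mm tall; bystander. Origin: centre of its underside.
Not all that is in view belongs to the job. What is shaped like the ring_narrow but turquoise is not meant.

How it is judged:
By the outcome, as a careful person would: the job done as asked, in the order asked, and still so for the second after the job is handed in, with the robot touching nothing.
It also fails if it takes over 72 s, if anything falls off the work surface, if the arm or the gripper's body presses on something with over 40 N, if the wrist force passes 120 N, or if a joint passes its speed limit or range.

### The arm

A 6-joint arm with a two-finger parallel gripper is mounted at the origin on a cart in front of the work surface, level with it; the furniture and walls round the work are solid. World frame = base frame: x ahead of the robot, y to its left, z up, the work surface at z = 0. Lengths are in m, angles in degrees, forces in N, time in s.
With the tool pointing down it reaches from about 0.25 to 0.775 m from the base axis. Payload 8.9 kg.
Tool frame: the origin (TCP) lies on the centre line of the jaws, within the pads' length; the fingertips stand 19 mm ahead of it and the grasp point (between the pads) is the TCP (bot.tip_extent is the z of the fingertips in the tool frame, in m); z points along the fingers, y is the line along which they close (so a half turn about z gives the same grasp; the last joint's range is limited). The gripper opens to 85 mm and grips with 20 to 120 N. Pads are 22 mm wide; open, the fingers measure 114 mm over their backs; the gripper's body (76 mm by 85 mm) begins 54 mm behind the grasp point. The pads swing forward as they close: fully open they stand 13 mm farther back than shut.
Start: joints at [-80.976, 16.656, -8.789, 64.555, 0, 82.019], TCP at [0.154, -0.502, 0.25] pointing down, gripper open.
Joint ranges: [-144.48, 144.48], [-52.06, 99.96], [-74.48, 78.29], [-112.23, 115.85], [-86.99, 84.42], [-180, 180]. Speed limits (degrees/s): [127.2, 127.2, 159.86, 180, 180, 180].

### API

Orientations are given as [roll, pitch, yaw] about the fixed x, y, z axes, in that order (R = Rz(yaw) Ry(pitch) Rx(roll)).
In Python, from cell import bot gives the robot as it stands.
- The arm moves only by the tool apply_moves, never from a script. Its argument "steps" is a list that holds one entry, the list of rows, each a list of 7 numbers: the shift along the world's x, y, z as a fraction of full scale, then the turn, a rotation vector about the world's x, y, z as a fraction of full scale, then the opening, from 0 (shut) to 1 (fully open). A call has exactly 10 rows; each row is the pose to reach, as a shift and turn from the pose commanded when the call began, turning the shorter way round; what a row does not reach only later rows make up. Full scale, the value 1, is 400 mm for a shift and 180 degrees for a turn. A row lasts 1/10 s, in which the tool goes at most 50 mm and 8.59 degrees, less where a joint would pass 70% of its speed; a pose out of reach is approached as far as the arm can. A call with a number of a shift or a turn outside -1 to 1 is refused whole. A call with a gripper value outside its range is refused whole. The fingers move at their own pace and stop on an object; "force" is the grip in N (left out, the last holds). Time passes only in rows, so rows that repeat a pose let the fingers close, or fill a call up. It gives the time, the measured TCP pose, the force, the opening and the grip force at its end, in the units of the state.
- bot.sense(): the state, without advancing time (a new reading comes with each control period).
- bot.read_camera(name): name is "scene" or "top" or "wrist"; returns a dict with "img" (420x560x3 uint8, red, green, blue), "K" (3x3 intrinsics, pixels), "R" (3x3) and "t" (3): a world point X has camera coordinates R X + t. Camera axes: x right, y down, z forward; pixel columns grow to the right and rows downward; lengths in m; the calibration is good to about 2 mm. A picture is of the moment at which its call begins. There is no depth.
- bot.sign_off(): hands the job in; it is judged then, once.
The state is a dict: "clock": time; "q": joint angles; "dq": joint speeds; "tau": joint torques, N m; "position": TCP position; "tool_rot": TCP orientation; "contact_force": force on the tool from outside, world axes, zero at the start; "wrist_torque": the same for the moment, N m; "finger_gap": finger opening in m; "finger_force": force on a finger pad.
Only numpy, scipy, OpenCV 4.12 (cv2) and the standard library are available. Lean on these libraries where they do the work, as an engineer would, in place of code of your own. Each camera call takes 0.05 s, during which the arm holds its last target. There are 200 camera calls.

## Working session

There is one attempt and no reset: what is moved stays moved. The work goes in short steps, Python scripts to look and compute and a tool call to move; the robot and the scene stay as the last step left them, time stands still between calls to the robot, and variables do not carry over. Pictures are saved under pics/ and viewed, at most 12 in all, crops included, and the job is handed in when it is done.

Besides the shell and the picture viewer there is one more tool, called after "Emit:" by a JSON object that holds its "name" and its "arguments", one argument or row to a line. apply_moves: Moves the arm, as the interface text tells. Shift numbers are shares of 400 mm and turn numbers shares of 180 degrees, none past 1 either way. Its arguments: {"type":"object","properties":{"steps":{"type":"array"},"force":{"type":"number"}},"required":["steps"]}

```bash
mkdir -p pics; ls
python3 - <<'E'
from cell import bot
import cv2,numpy as np
print(bot.sense())
for n in("top","scene"):
    c=bot.read_camera(n);cv2.imwrite(f"pics/{n}0.png",c["img"][:,:,::-1]);print(n,c["K"].round(1).tolist(),c["R"].round(3).tolist(),c["t"].round(3).tolist())
E
```

```text
pics
{'clock': 0.0, 'q': array([-8.09741402e+01,  1.66897764e+01, -8.82710478e+00,  6.45536887e+01,
        1.53915258e-03,  8.20195042e+01]), 'dq': array([-0.02213115, -0.00662723,  0.04942223, -0.04469468,  0.0614428 ,
       -0.01426266]), 'tau': array([ 1.16131356e-03, -5.37143934e+01,  3.31373763e+01,  1.60102575e-02,
        4.85196131e-05, -1.02944273e-05]), 'position': array([ 0.15351103, -0.50166939,  0.24975041]), 'tool_rot': array([-1.79930327e+02, -1.13218757e-02,  1.70063478e+01]), 'contact_force': array([ 0.45287828,  0.15781684, -0.36203812]), 'wrist_torque': array([-0.03502773, -0.04295467, -0.02171086]), 'finger_force': 0.0, 'finger_gap': 0.0855003336771757}
top [[415.8, 0.0, 281.3], [0.0, 415.8, 213.3], [0.0, 0.0, 1.0]] [[0.018, -1.0, -0.011], [-0.997, -0.017, -0.08], [0.08, 0.013, -0.997]] [0.046, 0.537, 1.029]
scene [[406.3, 0.0, 279.0], [0.0, 406.3, 205.0], [0.0, 0.0, 1.0]] [[-0.7, -0.714, 0.012], [-0.468, 0.446, -0.762], [0.539, -0.539, -0.647]] [0.392, 0.291, 0.633]
```

View pics/top0.png

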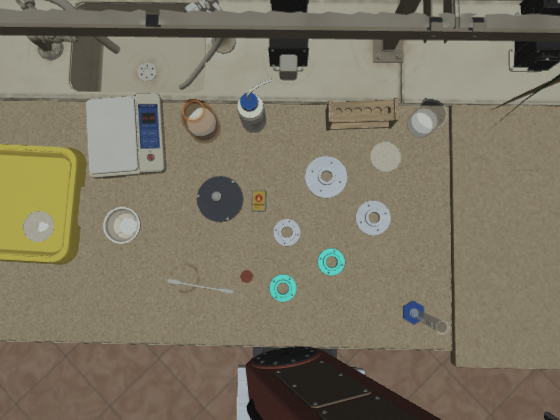

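View pics/scene0.png

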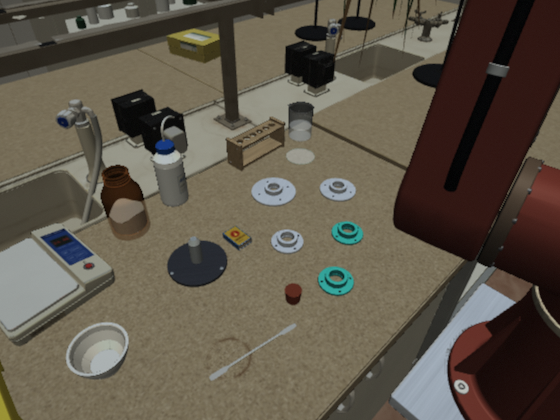

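Candidates (top view): wide ring (326,177), middle (373,217), narrow (287,232). The turquoise look-alikes at (332,262) and (283,288) are not wanted. The arbor is at (219,198), matchbox (259,201), stopper (246,276) and clear glass about (185,278) or (386,156). Next I measure in both views.

```bash
cat > h.py <<'E'
from cell import bot
import cv2,numpy as np
def ray(c,p):
    d=c["R"].T@np.linalg.inv(c["K"])@np.array([p[0],p[1],1.]); return -c["R"].T@c["t"],d/np.linalg.norm(d)
def onz(c,p,z):
    o,d=ray(c,p); return o+d*(z-o[2])/d[2]
def proj(c,X):
    v=c["K"]@(c["R"]@np.asarray(X,float)+c["t"]); return v[:2]/v[2]
def tri(c1,p1,c2,p2):
    o,d=ray(c1,p1);a,e=ray(c2,p2)
    s=np.linalg.lstsq(np.c_[d,-e],a-o,rcond=None)[0]
    A=o+s[0]*d;B=a+s[1]*e
    return (A+B)/2,np.linalg.norm(A-B)
def blob(m,p):
    "hull contour (undistorted px) of blob of mask nearest seed p"
    cs=[c for c in cv2.findContours(m.astype(np.uint8),cv2.RETR_EXTERNAL,cv2.CHAIN_APPROX_NONE)[0] if len(c)>20]
    return cv2.convexHull(min(cs,key=lambda c:abs(cv2.pointPolygonTest(c,tuple(map(float,p)),True)) if cv2.pointPolygonTest(c,tuple(map(float,p)),True)<0 else 0))
def circ(c,cnt,z):
    "cast contour on plane z, min enclosing circle -> centre, diameter"
    P=np.array([onz(c,q[0],z)[:2] for q in cnt])
    (x,y),r=cv2.minEnclosingCircle((P*1000).astype(np.float32)); return np.array([x,y]).round(1),round(2*r,1)
E
python3 - <<'E'
from h import *
print("tip",bot.tip_extent)
T=bot.read_camera("top");S=bot.read_camera("scene")
seeds=dict(wide=((326,177),(273,190)),mid=((373,217),(338,189)),nar=((287,232),(288,240)),arbor=((219,198),(198,264)))
for n,(a,b) in seeds.items():
    E=[]
    for c,p in((T,a),(S,b)):
        hsv=cv2.cvtColor(c["img"],cv2.COLOR_RGB2HSV);s,v=hsv[...,1],hsv[...,2]
        m=(v<75) if n=="arbor" else (s<60)&(v>125)
        if n!="arbor":
            pass
        else: p=(p[0]+12,p[1]+8)
        k=blob(m,p if n=="arbor" else (p[0]+10,p[1]+7)); e=cv2.fitEllipse(k);E.append(e[0]); print(n,np.round(e[0],1),np.round(e[1],1),circ(c,k,.006))
    print("  tri",tri(T,E[0],S,E[1]))
E
```

```text
tip 0.019
wide [198.4 198.9] [373.5 607.8] (array([601.8, 224. ]), 1430.9)
wide [273.2 190.5] [28.2 45. ] (array([638.2, -56. ]), 113.9)
  tri (array([0.48928598, 0.17772752, 0.24014693]), np.float64(0.1361635344156173))
mid [198.4 198.9] [373.5 607.8] (array([601.8, 224. ]), 1430.9)
mid [337.5 188.4] [22.7 37. ] (array([ 533.3, -177.8]), 93.9)
  tri (array([0.43630786, 0.15540617, 0.29078548]), np.float64(0.22738565122543625))
nar [198.4 198.9] [373.5 607.8] (array([601.8, 224. ]), 1430.9)
nar [286.9 240.3] [23.8 32.9] (array([492.4,  42. ]), 72.3)
  tri (array([0.47548014, 0.18721261, 0.16005246]), np.float64(0.18162956960566004))
arbor [219.5 198.7] [44.9 45.5] (array([572.1, 216. ]), 118.5)
arbor [196.8 263.5] [45.1 60.6] (array([573.7, 218.4]), 123.4)
  tri (array([0.5737355 , 0.21777196, 0.0013787 ]), np.float64(0.002914338344551212))
```

Run:
```python
from h import *
T=bot.read_camera("top");S=bot.read_camera("scene")
seeds=dict(wide=((326,177),(273,190)),mid=((373,217),(338,189)),nar=((287,232),(288,240)))
for n,(a,b) in seeds.items():
    E=[]
    for c,p in((T,a),(S,b)):
        I=c["img"].astype(int)
        m=(I[...,2]>I[...,0]-2)&(I.max(2)>130)&(I[...,1]-I[...,0]<30)
        k=blob(m,(p[0]+9,p[1]+6)); e=cv2.fitEllipse(k);E.append(e[0]); print(n,np.round(e[0],1),np.round(e[1],1),circ(c,k,.006))
    X,g=tri(T,E[0],S,E[1]);print("  tri",X.round(4),round(g,4))
```

```text
wide [325.6 176.5] [41.3 41.8] (array([634.4, -56.8]), 108.6)
wide [273.1 190.9] [27.5 44. ] (array([637.2, -55.2]), 110.4)
  tri [ 0.6356 -0.0559  0.0044] 0.003
mid [372.6 217.5] [34.  34.6] (array([ 530.5, -177.7]), 88.2)
mid [337.4 188.7] [21.8 35.9] (array([ 532.6, -176.7]), 89.5)
  tri [ 0.5315 -0.1772  0.005 ] 0.0024
nar [286.5 232. ] [26.3 26.5] (array([489.5,  41.7]), 68.1)
nar [286.7 240.7] [23.1 31.7] (array([491.7,  42.9]), 70.1)
  tri [0.4905 0.0427 0.0054] 0.0031
```

Emit:
{"name": "apply_moves", "arguments": {
  "steps": [
    [[0.9, 0.83, 0, 0, 0, 0.406, 0.65], [0.9, 0.83, 0, 0, 0, 0.406, 0.65], [0.9, 0.83, 0, 0, 0, 0.406, 0.65], [0.9, 0.83, 0, 0, 0, 0.406, 0.65], [0.9, 0.83, 0, 0, 0, 0.406, 0.65], [0.9, 0.83, 0, 0, 0, 0.406, 0.65], [0.9, 0.83, 0, 0, 0, 0.406, 0.65], [0.9, 0.83, 0, 0, 0, 0.406, 0.65], [0.9, 0.83, 0, 0, 0, 0.406, 0.65], [0.9, 0.83, 0, 0, 0, 0.406, 0.65]]
  ]
}}

```text
clock: 1.3
position: [0.5152, -0.1678, 0.2503]
tool_rot: [180.0, -0.0, 90.3]
contact_force: [0.7, -1.6, 0.3]
finger_gap: 0.0559
finger_force: 0.0
```

Emit:
{"name": "apply_moves", "arguments": {
  "steps": [
    [[0.3, 0.28, -0.25, 0, 0, 0, 0.65], [0.3, 0.28, -0.25, 0, 0, 0, 0.65], [0.3, 0.28, -0.25, 0, 0, 0, 0.65], [0.3, 0.28, -0.25, 0, 0, 0, 0.65], [0.3, 0.28, -0.25, 0, 0, 0, 0.65], [0.3, 0.28, -0.25, 0, 0, 0, 0.65], [0.3, 0.28, -0.25, 0, 0, 0, 0.65], [0.3, 0.28, -0.25, 0, 0, 0, 0.65], [0.3, 0.28, -0.25, 0, 0, 0, 0.65], [0.3, 0.28, -0.25, 0, 0, 0, 0.65]]
  ]
}}

```text
clock: 2.3
position: [0.6335, -0.0587, 0.151]
tool_rot: [180.0, 0.0, 90.0]
contact_force: [0.1, -0.7, -0.3]
finger_gap: 0.0555
finger_force: 0.0
```

Run:
```python
from h import *
print(bot.sense()["position"])
c=bot.read_camera("wrist");cv2.imwrite("pics/w1.png",c["img"][:,:,::-1])
I=c["img"].astype(int);print((-c["R"].T@c["t"]).round(3),(c["R"]).round(2).tolist(),proj(c,bot.sense()["position"]),proj(c,[.6355,-.056,.006]))
```

```text
[ 0.63349615 -0.05869123  0.15100013]
[0.633 0.027 0.274] [[1.0, 0.0, 0.0], [-0.0, -0.94, 0.33], [0.0, -0.33, -0.94]] [278.02024791 316.43002049] [279.92347422 200.32901694]
```

View pics/w1.png

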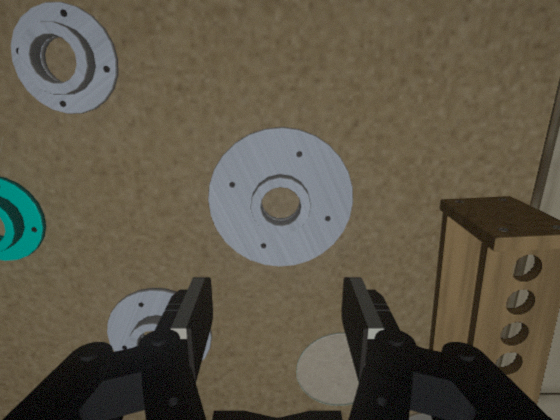

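```bash
cat >> h.py <<'E'
def alu(c):
    I=c["img"].astype(int)
    return (I[...,2]>I[...,0]+4)&(I.max(2)>110)&(I[...,1]-I[...,0]<30)
def wring(p,zs=(.006,)):
    c=bot.read_camera("wrist");k=blob(alu(c),p)
    e=cv2.fitEllipse(k);print("ell",np.round(e,1) if 0 else e)
    for z in zs: print(z,circ(c,k,z))
    return c
E
python3 - <<'E'
from h import *
c=wring((240,197))
cc=[k for k in cv2.findContours((~alu(c)).astype(np.uint8),cv2.RETR_EXTERNAL+1*0,cv2.CHAIN_APPROX_NONE)[0]]
cs,_=cv2.findContours((~alu(c)[120:270,205:355]).astype(np.uint8),cv2.RETR_LIST,cv2.CHAIN_APPROX_NONE)
for k in cs:
    k=k+np.array([205,120])
    if len(k)>40: print(len(k),circ(c,k,.019),circ(c,k,0.))
E
```

```text
ell ((280.2060241699219, 196.75640869140625), (137.61883544921875, 143.3692169189453), 89.02290344238281)
0.006 (array([635.7, -56.5]), 108.5)
112 (array([635.8, -56.5]), 29.6) (array([636. , -62.7]), 31.8)
125 (array([635. , -46.7]), 39.3) (array([635.1, -52.2]), 42.3)
403 (array([635.6, -52.5]), 104.6) (array([635.8, -58.4]), 112.4)
596 (array([635.2, -54.7]), 154.5) (array([635.4, -60.7]), 166.0)
```

Emit:
{"name": "apply_moves", "arguments": {
  "steps": [
    [[0.0055, 0.0055, -0.1, 0, 0, 0, 0.65], [0.0055, 0.0055, -0.2, 0, 0, 0, 0.65], [0.0055, 0.0055, -0.25, 0, 0, 0, 0.65], [0.0055, 0.0055, -0.28, 0, 0, 0, 0.65], [0.0055, 0.0055, -0.3, 0, 0, 0, 0.65], [0.0055, 0.0055, -0.3, 0, 0, 0, 0.65], [0.0055, 0.0055, -0.3, 0, 0, 0, 0.65], [0.0055, 0.0055, -0.3, 0, 0, 0, 0.65], [0.0055, 0.0055, -0.3, 0, 0, 0, 0.65], [0.0055, 0.0055, -0.3, 0, 0, 0, 0.65]]
  ]
}}

```text
clock: 3.4
position: [0.6361, -0.0559, 0.0309]
tool_rot: [179.9, 0.0, 90.1]
contact_force: [-0.2, 0.4, -0.5]
finger_gap: 0.0553
finger_force: 0.0
```

Run:
```python
from h import *
print(bot.sense()["position"],bot.sense()["contact_force"])
c=bot.read_camera("wrist");cv2.imwrite("pics/w2.png",c["img"][:,:,::-1])
```

```text
[ 0.63611007 -0.05591831  0.03090413] [-0.24148413  0.42014293 -0.45229237]
```

View pics/w2.png

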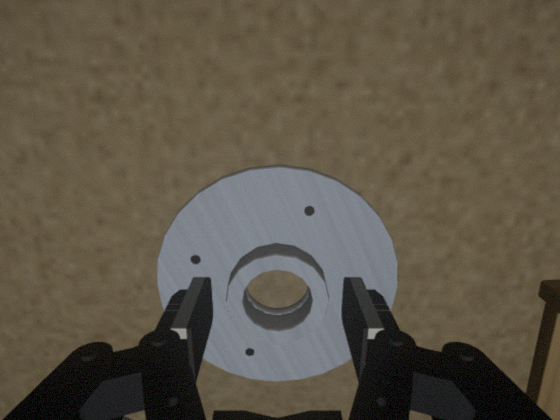

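Run:
```python
from h import *
c=bot.read_camera("wrist");p=bot.sense()["position"];print(c["K"][0])
for z in(.005,.008,.011,.014,.017,.02,.025): print(z,[proj(c,[p[0]+s*.0277,p[1]+.011,z]).round(0).tolist() for s in(-1,1)])
```

```text
[372.27545874   0.         276.84040878]
0.005 [[215.0, 261.0], [340.0, 262.0]]
0.008 [[214.0, 265.0], [341.0, 265.0]]
0.011 [[213.0, 268.0], [342.0, 268.0]]
0.014 [[212.0, 271.0], [343.0, 271.0]]
0.017 [[211.0, 275.0], [345.0, 275.0]]
0.02 [[209.0, 278.0], [346.0, 278.0]]
0.025 [[207.0, 284.0], [348.0, 284.0]]
```

Fingertips are about 12–14 mm ahead of the TCP at this gap, so I go 7.5 mm lower and close.

Emit:
{"name": "apply_moves", "arguments": {
  "steps": [
    [[0, 0, -0.01, 0, 0, 0, 0.65], [0, 0, -0.019, 0, 0, 0, 0.65], [0, 0, -0.019, 0, 0, 0, 0.55], [0, 0, -0.019, 0, 0, 0, 0.3], [0, 0, -0.019, 0, 0, 0, 0.3], [0, 0, -0.019, 0, 0, 0, 0.3], [0, 0, -0.019, 0, 0, 0, 0.3], [0, 0, -0.019, 0, 0, 0, 0.3], [0, 0, -0.019, 0, 0, 0, 0.3], [0, 0, -0.019, 0, 0, 0, 0.3]]
  ],
  "force": 50
}}

```text
clock: 4.5
position: [0.6363, -0.0559, 0.0234]
tool_rot: [179.9, 0.0, 90.1]
contact_force: [-1.1, 1.0, 6.9]
finger_gap: 0.0417
finger_force: 53.4
```

Emit:
{"name": "apply_moves", "arguments": {
  "steps": [
    [[0, 0, 0.02, 0, 0, 0, 0.3], [0, 0, 0.05, 0, 0, 0, 0.3], [0, 0, 0.1, 0, 0, 0, 0.3], [0, 0, 0.17, 0, 0, 0, 0.3], [0, 0, 0.24, 0, 0, 0, 0.3], [0, 0, 0.29, 0, 0, 0, 0.3], [0, 0, 0.32, 0, 0, 0, 0.3], [0, 0, 0.32, 0, 0, 0, 0.3], [0, 0, 0.32, 0, 0, 0, 0.3], [0, 0, 0.32, 0, 0, 0, 0.3]]
  ]
}}

```text
clock: 5.5
position: [0.6349, -0.0557, 0.1493]
tool_rot: [-179.9, -0.0, 90.1]
contact_force: [0.2, 0.7, -1.2]
finger_gap: 0.0422
finger_force: 52.0
```

Run:
```python
from h import *
s=bot.sense();p=s["position"];print(p,s["contact_force"],s["wrist_torque"],s["finger_gap"])
c=wring((190,300),(p[2]-.0234+.006,));cv2.imwrite("pics/w3.png",c["img"][:,:,::-1])
```

```text
[ 0.6349136  -0.05569981  0.14930728] [ 0.2227344   0.68241718 -1.15873962] [ 0.00867457  0.03108719 -0.0175261 ] 0.04215522646712231
ell ((255.98843383789062, 298.2881774902344), (239.14617919921875, 299.72589111328125), 66.44535064697266)
0.13190727529966342 (array([621.4, -59.2]), 134.5)
```

View pics/w3.png

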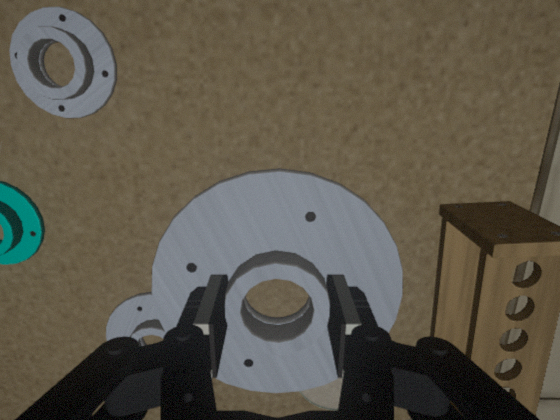

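The wide ring is held level by its hub, flange centre about (278,281), jaws on both sides. I move short of the arbor to measure ring and spindle in one view.

Emit:
{"name": "apply_moves", "arguments": {
  "steps": [
    [[-0.05, 0.12, 0, 0, 0, 0, 0.3], [-0.1, 0.24, 0, 0, 0, 0, 0.3], [-0.155, 0.34, 0, 0, 0, 0, 0.3], [-0.155, 0.39, 0, 0, 0, 0, 0.3], [-0.155, 0.39, 0, 0, 0, 0, 0.3], [-0.155, 0.39, 0, 0, 0, 0, 0.3], [-0.155, 0.39, 0, 0, 0, 0, 0.3], [-0.155, 0.39, 0, 0, 0, 0, 0.3], [-0.155, 0.39, 0, 0, 0, 0, 0.3], [-0.155, 0.39, 0, 0, 0, 0, 0.3]]
  ]
}}

```text
clock: 6.55
position: [0.5739, 0.0995, 0.1506]
tool_rot: [-180.0, 0.0, 90.0]
contact_force: [0.3, 0.3, -1.3]
finger_gap: 0.042
finger_force: 52.9
```

```bash
cat >> h.py <<'E'
def fitc(P):
    A=np.c_[2*P,np.ones(len(P))];x=np.linalg.lstsq(A,(P**2).sum(1),rcond=None)[0]
    return x[:2],2*np.sqrt(x[2]+x[0]**2+x[1]**2)
E
python3 - <<'E'
from h import *
s=bot.sense();p=s["position"];print(p)
c=bot.read_camera("wrist");cv2.imwrite("pics/w4.png",c["img"][:,:,::-1])
print(proj(c,[.573,.217,.072]),proj(c,[.573,.217,.012]))
m=alu(c);z=p[2]-.0234+.006
P=[]
for col in range(175,385,3):
    r=np.where(m[150:270,col])[0]
    # first row of long run of alu
    for q in r:
        if m[150+q:150+q+8,col].all(): P.append((col,150+q));break
W=np.array([onz(c,q,z)[:2] for q in P]);x,d=fitc(W*1000)
print("ring-TCP mm",x-p[:2]*1000,d,len(P),np.abs(np.hypot(*(W*1000-x).T)-d/2).max())
E
```

```text
[0.57387362 0.09951327 0.15059949]
[276.0227389  13.8412073] [276.25143926  30.69878015]
ring-TCP mm [-0.53476354 -0.33155713] 107.57708354110493 70 0.42163357872074414
```

View pics/w4.png

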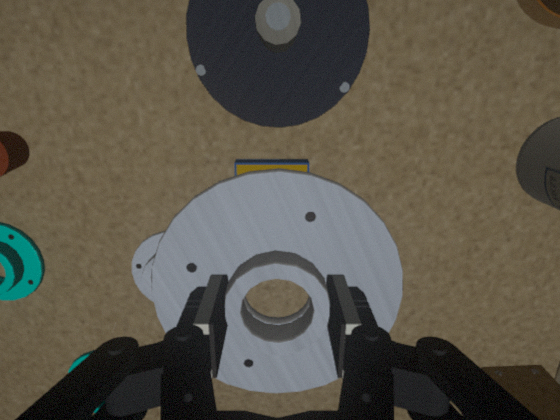

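Run:
```python
from h import *
c=bot.read_camera("wrist");I=c["img"];g=cv2.GaussianBlur(cv2.cvtColor(I,cv2.COLOR_RGB2GRAY),(3,3),0)
h=cv2.cvtColor(I,cv2.COLOR_RGB2HSV);print(g[14,262:296:1].tolist(),g[0:50:2,278].tolist());print(I[60,230],I[140,200],I[118:132,278].tolist())
i=I.astype(int);b=(i[...,2]>=i[...,0]+3)
k=blob(b[:150],(240,60)).reshape(-1,2);P=k[(k[:,1]>45)&(k[:,1]<149)]
for z in(0.,.004,.012):
    W=np.array([onz(c,q,z)[:2] for q in P])*1000;x,d=fitc(W);print("foot",z,x,d,len(P),np.abs(np.hypot(*(W-x).T)-d/2).max())
for th in(110,130,150):
    cs=cv2.findContours((g[:70]>th).astype(np.uint8),0,1)[0]
    for q in cs:
        if cv2.contourArea(q)>100 and 250<q[:,0,0].mean()<300: e=cv2.fitEllipse(q);print(th,cv2.boundingRect(q),np.round(e[0],1),np.round(e[1],1),circ(c,q,.072),circ(c,q,.062))
```

```text
[93, 93, 94, 99, 104, 106, 106, 105, 105, 105, 105, 106, 107, 107, 107, 106, 106, 105, 106, 107, 108, 109, 110, 110, 108, 106, 105, 104, 101, 96, 94, 94, 96, 98] [100, 103, 106, 104, 104, 104, 104, 106, 105, 105, 106, 105, 107, 108, 108, 98, 90, 90, 89, 87, 88, 88, 70, 43, 42]
[43 44 48] [114 106  83] [[46, 46, 53], [49, 52, 56], [42, 43, 50], [50, 53, 57], [39, 41, 49], [42, 43, 45], [49, 48, 54], [48, 50, 52], [47, 47, 52], [76, 68, 60], [109, 94, 73], [114, 103, 78], [115, 103, 77], [115, 103, 80]]
foot 0.0 [573.84803969 217.01073145] 120.79479236140891 31 0.28031250385321727
foot 0.004 [573.84169162 216.54300222] 119.03127047036745 31 0.27622013177350624
foot 0.012 [573.82899548 215.60754376] 115.50422668829874 31 0.26803538760589873
```

Emit:
{"name": "apply_moves", "arguments": {
  "steps": [
    [[0.001, 0.1, 0, 0, 0, 0, 0.3], [0.001, 0.2, 0, 0, 0, 0, 0.3], [0.001, 0.26, 0, 0, 0, 0, 0.3], [0.001, 0.295, 0, 0, 0, 0, 0.3], [0.001, 0.295, 0, 0, 0, 0, 0.3], [0.001, 0.295, -0.05, 0, 0, 0, 0.3], [0.001, 0.295, -0.09, 0, 0, 0, 0.3], [0.001, 0.295, -0.12, 0, 0, 0, 0.3], [0.001, 0.295, -0.12, 0, 0, 0, 0.3], [0.001, 0.295, -0.12, 0, 0, 0, 0.3]]
  ]
}}

```text
clock: 7.65
position: [0.5744, 0.2176, 0.103]
tool_rot: [-180.0, 0.0, 90.0]
contact_force: [0.5, 0.5, -0.2]
finger_gap: 0.0419
finger_force: 53.0
```

Run:
```python
from h import *
s=bot.sense();p=s["position"];print(p,s["contact_force"],s["wrist_torque"])
c=bot.read_camera("wrist");cv2.imwrite("pics/w5.png",cv2.resize(c["img"][220:400,180:380,::-1],None,fx=3,fy=3))
```

```text
[0.57435336 0.21756783 0.10297489] [ 0.45588964  0.46815612 -0.22765445] [ 0.04230448 -0.01417997 -0.00341449]
```

View pics/w5.png

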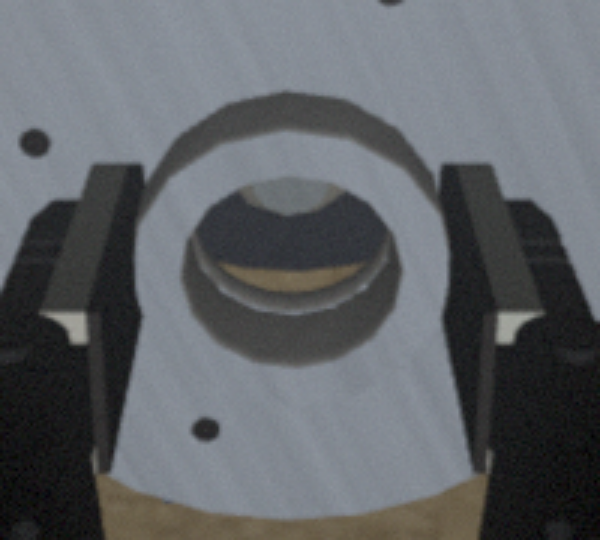

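Through the bore (crop centre about 292) the spindle tip sits laterally centred. I lower it slowly.

Emit:
{"name": "apply_moves", "arguments": {
  "steps": [
    [[0, 0, -0.01, 0, 0, 0, 0.3], [0, 0, -0.02, 0, 0, 0, 0.3], [0, 0, -0.03, 0, 0, 0, 0.3], [0, 0, -0.04, 0, 0, 0, 0.3], [0, 0, -0.05, 0, 0, 0, 0.3], [0, 0, -0.06, 0, 0, 0, 0.3], [0, 0, -0.07, 0, 0, 0, 0.3], [0, 0, -0.08, 0, 0, 0, 0.3], [0, 0, -0.09, 0, 0, 0, 0.3], [0, 0, -0.1, 0, 0, 0, 0.3]]
  ]
}}

```text
clock: 8.7
position: [0.5742, 0.2181, 0.0624]
tool_rot: [-180.0, -0.0, 90.1]
contact_force: [0.1, 0.3, -2.0]
finger_gap: 0.042
finger_force: 53.1
```

Emit:
{"name": "apply_moves", "arguments": {
  "steps": [
    [[0, 0, -0.015, 0, 0, 0, 0.3], [0, 0, -0.03, 0, 0, 0, 0.3], [0, 0, -0.045, 0, 0, 0, 0.3], [0, 0, -0.055, 0, 0, 0, 0.3], [0, 0, -0.06, 0, 0, 0, 0.3], [0, 0, -0.063, 0, 0, 0, 0.3], [0, 0, -0.065, 0, 0, 0, 0.3], [0, 0, -0.066, 0, 0, 0, 0.3], [0, 0, -0.067, 0, 0, 0, 0.3], [0, 0, -0.067, 0, 0, 0, 0.3]]
  ]
}}

```text
clock: 9.7
position: [0.5742, 0.2182, 0.036]
tool_rot: [180.0, -0.0, 90.1]
contact_force: [-0.5, 0.4, -2.3]
finger_gap: 0.042
finger_force: 53.1
```

Emit:
{"name": "apply_moves", "arguments": {
  "steps": [
    [[0, 0, -0.001, 0, 0, 0, 0.3], [0, 0, -0.002, 0, 0, 0, 0.3], [0, 0, -0.002, 0, 0, 0, 0.3], [0, 0, -0.003, 0, 0, 0, 0.3], [0, 0, -0.003, 0, 0, 0, 0.3], [0, 0, -0.003, 0, 0, 0, 0.3], [0, 0, -0.003, 0, 0, 0, 0.3], [0, 0, -0.003, 0, 0, 0, 0.3], [0, 0, -0.003, 0, 0, 0, 0.3], [0, 0, -0.003, 0, 0, 0, 0.3]]
  ]
}}

```text
clock: 10.7
position: [0.5742, 0.2182, 0.0354]
tool_rot: [180.0, -0.0, 90.1]
contact_force: [-2.8, -0.9, 7.4]
finger_gap: 0.0418
finger_force: 56.4
```

Emit:
{"name": "apply_moves", "arguments": {
  "steps": [
    [[0, 0, 0, 0, 0, 0, 0.65], [0, 0, 0, 0, 0, 0, 0.65], [0, 0, 0, 0, 0, 0, 0.65], [0, 0, 0, 0, 0, 0, 0.65], [0, 0, 0.05, 0, 0, 0, 0.65], [0, 0, 0.13, 0, 0, 0, 0.65], [0, 0, 0.2, 0, 0, 0, 0.65], [0, 0, 0.29, 0, 0, 0, 0.65], [-0.05, -0.1, 0.29, 0, 0, 0, 0.65], [-0.1, -0.2, 0.29, 0, 0, 0, 0.65]]
  ]
}}

```text
clock: 11.7
position: [0.5348, 0.138, 0.1518]
tool_rot: [179.8, -0.0, 90.2]
contact_force: [-0.2, -1.2, -1.0]
finger_gap: 0.0555
finger_force: 0.0
```

Emit:
{"name": "apply_moves", "arguments": {
  "steps": [
    [[0, -0.12, 0, 0, 0, 0, 0.65], [0, -0.24, 0, 0, 0, 0, 0.65], [0, -0.36, 0, 0, 0, 0, 0.65], [0, -0.48, 0, 0, 0, 0, 0.65], [0, -0.6, 0, 0, 0, 0, 0.65], [0, -0.7, 0, 0, 0, 0, 0.65], [-0.005, -0.785, 0, 0, 0, 0, 0.65], [-0.005, -0.785, 0, 0, 0, 0, 0.65], [-0.005, -0.785, 0, 0, 0, 0, 0.65], [-0.005, -0.785, 0, 0, 0, 0, 0.65]]
  ]
}}

```text
clock: 12.7
position: [0.532, -0.1748, 0.1506]
tool_rot: [-180.0, -0.0, 90.1]
contact_force: [0.5, -0.7, 0.3]
finger_gap: 0.0555
finger_force: 0.0
```

Run:
```python
from h import *
print(bot.sense()["position"])
T=bot.read_camera("top");k=blob(alu(T),(219,190));print("wide seated",circ(T,k,.018))
c=bot.read_camera("wrist");q=proj(c,[.5315,-.177,.006]);k=blob(alu(c),(q[0],q[1]-50));print(q,circ(c,k,.006))
cs,_=cv2.findContours((~alu(c)).astype(np.uint8),cv2.RETR_LIST,cv2.CHAIN_APPROX_NONE)
for k in cs:
    if 70<len(k)<300: print(k.mean((0,1)).round(),circ(c,k,.019))
for i,n in((T,"top1"),(c,"w6")): cv2.imwrite(f"pics/{n}.png",i["img"][:,:,::-1])
```

```text
[ 0.53201797 -0.17483586  0.15060005]
wide seated (array([571.1, 215.1]), 114.5)
[276.71269774 206.96560438] (array([ 531.3, -177.6]), 88.5)
[277. 213.] (array([ 531.5, -177.6]), 29.8)
[277. 189.] (array([ 531.7, -168.6]), 40.2)
```

Emit:
{"name": "apply_moves", "arguments": {
  "steps": [
    [[-0.0015, -0.007, -0.1, 0, 0, 0, 0.65], [-0.0015, -0.007, -0.2, 0, 0, 0, 0.65], [-0.0015, -0.007, -0.26, 0, 0, 0, 0.65], [-0.0015, -0.007, -0.3, 0, 0, 0, 0.65], [-0.0015, -0.007, -0.31, 0, 0, 0, 0.65], [-0.0015, -0.007, -0.3175, 0, 0, 0, 0.65], [-0.0015, -0.007, -0.3175, 0, 0, 0, 0.65], [-0.0015, -0.007, -0.3175, 0, 0, 0, 0.55], [-0.0015, -0.007, -0.3175, 0, 0, 0, 0.5], [-0.0015, -0.007, -0.3175, 0, 0, 0, 0.3]]
  ],
  "force": 50
}}

```text
clock: 13.8
position: [0.5322, -0.1788, 0.0251]
tool_rot: [179.9, 0.0, 90.1]
contact_force: [-2.2, 1.6, 8.7]
finger_gap: 0.0416
finger_force: 49.4
```

Emit:
{"name": "apply_moves", "arguments": {
  "steps": [
    [[0, 0, 0, 0, 0, 0, 0.3], [0, 0, 0, 0, 0, 0, 0.3], [0, 0, 0, 0, 0, 0, 0.3], [0, 0, 0, 0, 0, 0, 0.3], [0, 0, 0, 0, 0, 0, 0.3], [0, 0, 0, 0, 0, 0, 0.3], [0, 0, 0, 0, 0, 0, 0.3], [0, 0, 0, 0, 0, 0, 0.3], [0, 0, 0, 0, 0, 0, 0.3], [0, 0, 0, 0, 0, 0, 0.3]]
  ]
}}

```text
clock: 14.8
position: [0.5321, -0.1788, 0.0251]
tool_rot: [179.9, 0.0, 90.1]
contact_force: [-1.6, 1.4, 9.1]
finger_gap: 0.0418
finger_force: 49.5
```

Emit:
{"name": "apply_moves", "arguments": {
  "steps": [
    [[0, 0, 0.02, 0, 0, 0, 0.3], [0, 0, 0.06, 0, 0, 0, 0.3], [0, 0, 0.12, 0, 0, 0, 0.3], [0, 0, 0.2, 0, 0, 0, 0.3], [0, 0, 0.28, 0, 0, 0, 0.3], [0, 0, 0.32, 0, 0, 0, 0.3], [0.02, 0.1, 0.32, 0, 0, 0, 0.3], [0.05, 0.2, 0.32, 0, 0, 0, 0.3], [0.08, 0.3, 0.32, 0, 0, 0, 0.3], [0.106, 0.4, 0.32, 0, 0, 0, 0.3]]
  ]
}}

```text
clock: 15.8
position: [0.5743, -0.0172, 0.1525]
tool_rot: [179.9, 0.0, 90.1]
contact_force: [0.7, -0.2, -2.8]
finger_gap: 0.0411
finger_force: 51.2
```

Emit:
{"name": "apply_moves", "arguments": {
  "steps": [
    [[0, 0.1, 0, 0, 0, 0, 0.3], [0, 0.2, 0, 0, 0, 0, 0.3], [0, 0.27, 0, 0, 0, 0, 0.3], [0, 0.3, 0, 0, 0, 0, 0.3], [0, 0.3, 0, 0, 0, 0, 0.3], [0, 0.3, 0, 0, 0, 0, 0.3], [0, 0.3, 0, 0, 0, 0, 0.3], [0, 0.3, 0, 0, 0, 0, 0.3], [0, 0.3, 0, 0, 0, 0, 0.3], [0, 0.3, 0, 0, 0, 0, 0.3]]
  ]
}}

```text
clock: 16.8
position: [0.574, 0.1008, 0.1517]
tool_rot: [-180.0, 0.0, 90.0]
contact_force: [-0.4, 0.2, -1.5]
finger_gap: 0.041
finger_force: 51.3
```

```bash
cat > m.py <<'E'
from h import *
import sys
off=float(sys.argv[1]);R=int(sys.argv[2]);name=sys.argv[3]
s=bot.sense();p=s["position"];print(p,s["contact_force"],s["finger_gap"])
c=bot.read_camera("wrist");cv2.imwrite(f"pics/{name}.png",c["img"][:,:,::-1])
m=alu(c);z=p[2]-off+.006;P=[]
for col in range(277-R,278+R,3):
    for q in range(170,275):
        if m[q:q+8,col].all(): P.append((col,q));break
W=np.array([onz(c,q,z)[:2] for q in P])*1000
for _ in range(3):
    x,d=fitc(W);W=W[np.abs(np.hypot(*(W-x).T)-d/2)<1]
print("ring-TCP mm",x-p[:2]*1000,d,len(W),len(P))
E
python3 m.py .0251 80 w7
```

```text
[0.5739847  0.10083945 0.15171797] [-0.3916414   0.17676258 -1.51679522] 0.04099927086264316
ring-TCP mm [-0.47358829  1.06212091] 88.22426819716047 54 54
```

View pics/w7.png

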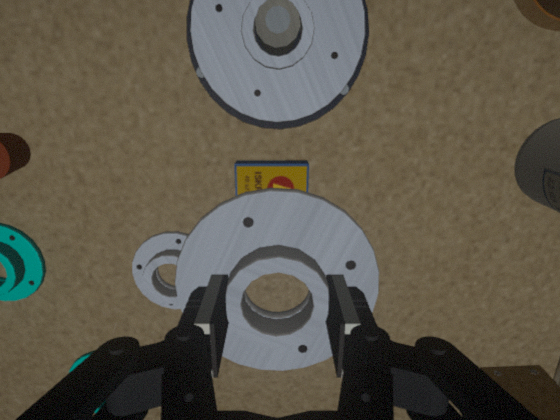

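The wide ring sits centred on the foot around the spindle, and the middle ring is held level. I continue over the spindle.

Emit:
{"name": "apply_moves", "arguments": {
  "steps": [
    [[0.001, 0.1, 0, 0, 0, 0, 0.3], [0.001, 0.2, 0, 0, 0, 0, 0.3], [0.001, 0.26, 0, 0, 0, 0, 0.3], [0.001, 0.288, 0, 0, 0, 0, 0.3], [0.001, 0.288, -0.03, 0, 0, 0, 0.3], [0.001, 0.288, -0.06, 0, 0, 0, 0.3], [0.001, 0.288, -0.09, 0, 0, 0, 0.3], [0.001, 0.288, -0.11, 0, 0, 0, 0.3], [0.001, 0.288, -0.12, 0, 0, 0, 0.3], [0.001, 0.288, -0.12, 0, 0, 0, 0.3]]
  ]
}}

```text
clock: 17.85
position: [0.574, 0.216, 0.1029]
tool_rot: [-179.9, 0.0, 90.0]
contact_force: [0.2, -1.1, -1.2]
finger_gap: 0.0413
finger_force: 51.2
```

Emit:
{"name": "apply_moves", "arguments": {
  "steps": [
    [[0, 0, -0.01, 0, 0, 0, 0.3], [0, 0, -0.02, 0, 0, 0, 0.3], [0, 0, -0.03, 0, 0, 0, 0.3], [0, 0, -0.04, 0, 0, 0, 0.3], [0, 0, -0.05, 0, 0, 0, 0.3], [0, 0, -0.06, 0, 0, 0, 0.3], [0, 0, -0.07, 0, 0, 0, 0.3], [0, 0, -0.08, 0, 0, 0, 0.3], [0, 0, -0.09, 0, 0, 0, 0.3], [0, 0, -0.1, 0, 0, 0, 0.3]]
  ]
}}

```text
clock: 18.85
position: [0.5744, 0.2165, 0.0634]
tool_rot: [-180.0, -0.0, 90.1]
contact_force: [0.5, 0.2, -2.4]
finger_gap: 0.0415
finger_force: 51.3
```

Emit:
{"name": "apply_moves", "arguments": {
  "steps": [
    [[0, 0, -0.006, 0, 0, 0, 0.3], [0, 0, -0.011, 0, 0, 0, 0.3], [0, 0, -0.014, 0, 0, 0, 0.3], [0, 0, -0.015, 0, 0, 0, 0.3], [0, 0, -0.016, 0, 0, 0, 0.3], [0, 0, -0.017, 0, 0, 0, 0.3], [0, 0, -0.018, 0, 0, 0, 0.3], [0, 0, -0.018, 0, 0, 0, 0.3], [0, 0, -0.018, 0, 0, 0, 0.3], [0, 0, -0.018, 0, 0, 0, 0.3]]
  ]
}}

```text
clock: 19.85
position: [0.5744, 0.2166, 0.0565]
tool_rot: [180.0, 0.0, 90.1]
contact_force: [0.5, -0.6, -2.2]
finger_gap: 0.0412
finger_force: 51.3
```

Emit:
{"name": "apply_moves", "arguments": {
  "steps": [
    [[0, 0, -0.001, 0, 0, 0, 0.3], [0, 0, -0.002, 0, 0, 0, 0.3], [0, 0, -0.003, 0, 0, 0, 0.3], [0, 0, -0.003, 0, 0, 0, 0.3], [0, 0, -0.003, 0, 0, 0, 0.3], [0, 0, -0.003, 0, 0, 0, 0.3], [0, 0, -0.003, 0, 0, 0, 0.3], [0, 0, -0.003, 0, 0, 0, 0.3], [0, 0, -0.003, 0, 0, 0, 0.3], [0, 0, -0.003, 0, 0, 0, 0.3]]
  ]
}}

```text
clock: 20.85
position: [0.5744, 0.2166, 0.0561]
tool_rot: [180.0, -0.0, 90.1]
contact_force: [-3.7, -1.5, 7.7]
finger_gap: 0.0415
finger_force: 52.2
```

Emit:
{"name": "apply_moves", "arguments": {
  "steps": [
    [[0, 0, 0, 0, 0, 0, 0.65], [0, 0, 0, 0, 0, 0, 0.65], [0, 0, 0, 0, 0, 0, 0.65], [0, 0, 0, 0, 0, 0, 0.65], [0, 0, 0.05, 0, 0, 0, 0.65], [0, 0, 0.11, 0, 0, 0, 0.65], [0, 0, 0.18, 0, 0, 0, 0.65], [0, 0, 0.2375, 0, 0, 0, 0.65], [-0.05, -0.1, 0.2375, 0, 0, 0, 0.65], [-0.1, -0.2, 0.2375, 0, 0, 0, 0.65]]
  ]
}}

```text
clock: 21.85
position: [0.5346, 0.1364, 0.1509]
tool_rot: [179.9, -0.0, 90.2]
contact_force: [0.3, -1.0, 0.4]
finger_gap: 0.0556
finger_force: 0.0
```

Emit:
{"name": "apply_moves", "arguments": {
  "steps": [
    [[-0.05, -0.1, 0, 0, 0, 0, 0.65], [-0.1, -0.2, 0, 0, 0, 0, 0.65], [-0.11, -0.235, 0, 0, 0, 0, 0.65], [-0.11, -0.235, 0, 0, 0, 0, 0.65], [-0.11, -0.235, 0, 0, 0, 0, 0.65], [-0.11, -0.235, 0, 0, 0, 0, 0.65], [-0.11, -0.235, 0, 0, 0, 0, 0.65], [-0.11, -0.235, 0, 0, 0, 0, 0.65], [-0.11, -0.235, 0, 0, 0, 0, 0.65], [-0.11, -0.235, 0, 0, 0, 0, 0.65]]
  ]
}}

```text
clock: 22.85
position: [0.4904, 0.0428, 0.1502]
tool_rot: [-180.0, -0.0, 90.1]
contact_force: [0.2, 0.3, -0.1]
finger_gap: 0.0554
finger_force: 0.0
```

Run:
```python
from h import *
print(bot.sense()["position"])
c=bot.read_camera("wrist");q=proj(c,[.4905,.0425,.006]);k=blob(alu(c),(q[0],q[1]-38));print(q,circ(c,k,.006))
cs,_=cv2.findContours((~alu(c)).astype(np.uint8),cv2.RETR_LIST,cv2.CHAIN_APPROX_NONE)
for k in cs:
    if 70<len(k)<300: print(k.mean((0,1)).round(),circ(c,k,.019))
cv2.imwrite("pics/w8.png",c["img"][:,:,::-1])
```

```text
[0.49038743 0.0428348  0.15024165]
[277.66455656 204.49427331] (array([490.4,  42.4]), 68.5)
[277. 210.] (array([490.4,  42.3]), 29.8)
[277. 187.] (array([490.3,  49.1]), 40.8)
[277. 203.] (array([490.5,  46.5]), 66.7)
```

View pics/w8.png

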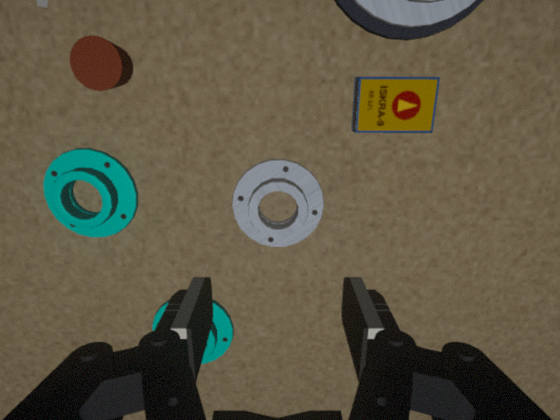

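The aluminium narrow ring is at (277,204) with turquoise ones well clear at (90,193) and (193,330), so I grasp it.

Emit:
{"name": "apply_moves", "arguments": {
  "steps": [
    [[0, -0.001, -0.1, 0, 0, 0, 0.65], [0, -0.001, -0.2, 0, 0, 0, 0.65], [0, -0.001, -0.26, 0, 0, 0, 0.65], [0, -0.001, -0.3, 0, 0, 0, 0.65], [0, -0.001, -0.31, 0, 0, 0, 0.65], [0, -0.001, -0.315, 0, 0, 0, 0.65], [0, -0.001, -0.315, 0, 0, 0, 0.65], [0, -0.001, -0.315, 0, 0, 0, 0.55], [0, -0.001, -0.315, 0, 0, 0, 0.5], [0, -0.001, -0.315, 0, 0, 0, 0.3]]
  ],
  "force": 50
}}

```text
clock: 23.9
position: [0.491, 0.0421, 0.0256]
tool_rot: [179.9, 0.0, 90.1]
contact_force: [-2.7, -0.1, 12.2]
finger_gap: 0.0412
finger_force: 49.5
```

Emit:
{"name": "apply_moves", "arguments": {
  "steps": [
    [[0, 0, 0, 0, 0, 0, 0.3], [0, 0, 0, 0, 0, 0, 0.3], [0, 0, 0, 0, 0, 0, 0.3], [0, 0, 0, 0, 0, 0, 0.3], [0, 0, 0.04, 0, 0, 0, 0.3], [0, 0, 0.1, 0, 0, 0, 0.3], [0, 0, 0.18, 0, 0, 0, 0.3], [0, 0, 0.26, 0, 0, 0, 0.3], [0, 0, 0.32, 0, 0, 0, 0.3], [0, 0, 0.32, 0, 0, 0, 0.3]]
  ]
}}

```text
clock: 24.9
position: [0.4925, 0.0421, 0.1557]
tool_rot: [179.7, 0.0, 90.1]
contact_force: [0.8, -0.2, -2.0]
finger_gap: 0.0414
finger_force: 52.2
```

Emit:
{"name": "apply_moves", "arguments": {
  "steps": [
    [[0.07, 0.05, 0, 0, 0, 0, 0.3], [0.14, 0.1, 0, 0, 0, 0, 0.3], [0.2, 0.14, 0, 0, 0, 0, 0.3], [0.208, 0.145, 0, 0, 0, 0, 0.3], [0.208, 0.145, 0, 0, 0, 0, 0.3], [0.208, 0.145, 0, 0, 0, 0, 0.3], [0.208, 0.145, 0, 0, 0, 0, 0.3], [0.208, 0.145, 0, 0, 0, 0, 0.3], [0.208, 0.145, 0, 0, 0, 0, 0.3], [0.208, 0.145, 0, 0, 0, 0, 0.3]]
  ]
}}

```text
clock: 25.9
position: [0.5735, 0.1, 0.1525]
tool_rot: [180.0, -0.0, 90.1]
contact_force: [0.2, 0.4, -0.2]
finger_gap: 0.0413
finger_force: 52.1
```

```bash
python3 m.py .0256 60 w9
```

```text
[0.57345983 0.09995776 0.15248982] [ 0.15035065  0.4458741  -0.21868013] 0.041269183682330415
ring-TCP mm [-0.50632627  0.27250782] 68.09355667391796 41 41
```

View pics/w9.png

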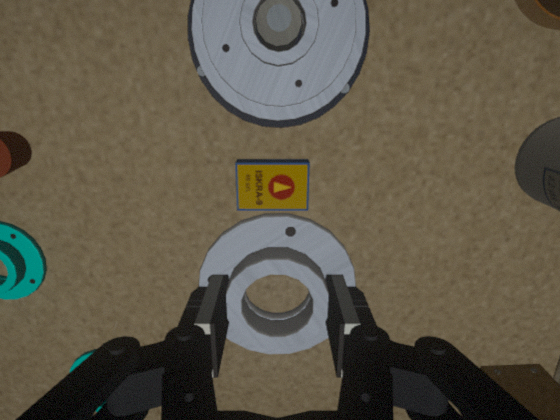

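Wide and middle are nested on the spindle; the narrow ring is held level.

Emit:
{"name": "apply_moves", "arguments": {
  "steps": [
    [[0.002, 0.1, 0, 0, 0, 0, 0.3], [0.002, 0.2, 0, 0, 0, 0, 0.3], [0.002, 0.26, 0, 0, 0, 0, 0.3], [0.002, 0.292, 0, 0, 0, 0, 0.3], [0.002, 0.292, -0.03, 0, 0, 0, 0.3], [0.002, 0.292, -0.06, 0, 0, 0, 0.3], [0.002, 0.292, -0.09, 0, 0, 0, 0.3], [0.002, 0.292, -0.11, 0, 0, 0, 0.3], [0.002, 0.292, -0.12, 0, 0, 0, 0.3], [0.002, 0.292, -0.12, 0, 0, 0, 0.3]]
  ]
}}

```text
clock: 26.95
position: [0.574, 0.2163, 0.1035]
tool_rot: [-179.9, 0.0, 90.0]
contact_force: [0.2, 0.7, -1.0]
finger_gap: 0.0411
finger_force: 52.1
```

Emit:
{"name": "apply_moves", "arguments": {
  "steps": [
    [[0, 0, -0.01, 0, 0, 0, 0.3], [0, 0, -0.02, 0, 0, 0, 0.3], [0, 0, -0.03, 0, 0, 0, 0.3], [0, 0, -0.04, 0, 0, 0, 0.3], [0, 0, -0.048, 0, 0, 0, 0.3], [0, 0, -0.054, 0, 0, 0, 0.3], [0, 0, -0.058, 0, 0, 0, 0.3], [0, 0, -0.061, 0, 0, 0, 0.3], [0, 0, -0.063, 0, 0, 0, 0.3], [0, 0, -0.063, 0, 0, 0, 0.3]]
  ]
}}

```text
clock: 27.95
position: [0.5743, 0.2169, 0.0791]
tool_rot: [-180.0, 0.0, 90.1]
contact_force: [0.9, 0.6, -1.1]
finger_gap: 0.0408
finger_force: 52.2
```

Emit:
{"name": "apply_moves", "arguments": {
  "steps": [
    [[0, 0, -0.002, 0, 0, 0, 0.3], [0, 0, -0.004, 0, 0, 0, 0.3], [0, 0, -0.006, 0, 0, 0, 0.3], [0, 0, -0.007, 0, 0, 0, 0.3], [0, 0, -0.008, 0, 0, 0, 0.3], [0, 0, -0.008, 0, 0, 0, 0.3], [0, 0, -0.008, 0, 0, 0, 0.3], [0, 0, -0.008, 0, 0, 0, 0.3], [0, 0, -0.008, 0, 0, 0, 0.3], [0, 0, -0.008, 0, 0, 0, 0.3]]
  ]
}}

```text
clock: 28.95
position: [0.5743, 0.217, 0.0759]
tool_rot: [180.0, -0.0, 90.1]
contact_force: [0.3, -0.2, -1.4]
finger_gap: 0.0415
finger_force: 52.2
```

Emit:
{"name": "apply_moves", "arguments": {
  "steps": [
    [[0, 0, -0.001, 0, 0, 0, 0.3], [0, 0, -0.002, 0, 0, 0, 0.3], [0, 0, -0.003, 0, 0, 0, 0.3], [0, 0, -0.003, 0, 0, 0, 0.3], [0, 0, -0.003, 0, 0, 0, 0.3], [0, 0, -0.003, 0, 0, 0, 0.3], [0, 0, -0.003, 0, 0, 0, 0.3], [0, 0, -0.003, 0, 0, 0, 0.3], [0, 0, -0.003, 0, 0, 0, 0.3], [0, 0, -0.003, 0, 0, 0, 0.3]]
  ]
}}

```text
clock: 29.95
position: [0.5744, 0.217, 0.0756]
tool_rot: [180.0, -0.0, 90.1]
contact_force: [-2.4, -0.6, 8.2]
finger_gap: 0.0412
finger_force: 53.2
```

Contact at the expected height, 0.0756. I release, rise, back off and check.

Emit:
{"name": "apply_moves", "arguments": {
  "steps": [
    [[0, 0, 0, 0, 0, 0, 0.65], [0, 0, 0, 0, 0, 0, 0.65], [0, 0, 0, 0, 0, 0, 0.65], [0, 0, 0, 0, 0, 0, 0.65], [0, 0, 0.05, 0, 0, 0, 0.65], [0, 0, 0.1, 0, 0, 0, 0.65], [0, 0, 0.2, 0, 0, 0, 0.65], [0, -0.1, 0.2, 0, 0, 0, 0.65], [0, -0.2, 0.2, 0, 0, 0, 0.65], [0, -0.3, 0.2, 0, 0, 0, 0.65]]
  ]
}}

```text
clock: 30.95
position: [0.5743, 0.0959, 0.155]
tool_rot: [180.0, 0.0, 90.1]
contact_force: [0.0, -0.2, 0.2]
finger_gap: 0.0555
finger_force: 0.0
```

Run:
```python
from h import *
c=bot.read_camera("scene");s=c["img"][190:310,110:270,::-1];s=cv2.resize(s,(400,300),interpolation=cv2.INTER_CUBIC)
w=bot.read_camera("wrist")["img"][:,:,::-1];w=cv2.resize(w,(400,300));cv2.imwrite("pics/f.png",np.hstack([s,w]))
print(bot.sense()["position"])
```

```text
[0.57445567 0.0928818  0.15480208]
```

View pics/f.png

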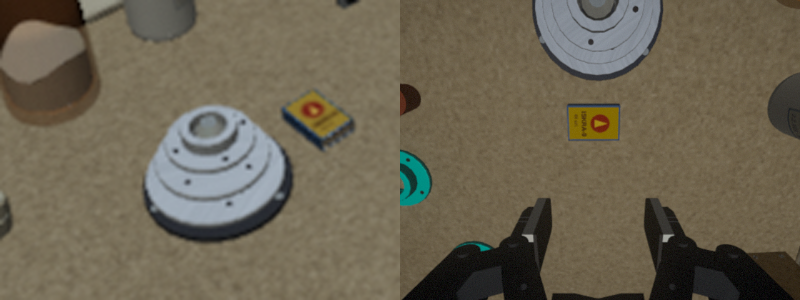

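The stack at crop (215,170) is complete and flat: widest, middle, narrowest. The matchbox at (318,118) is undisturbed and the gripper is clear.

```bash
python3 -c "
from cell import bot
print(bot.sign_off())"
```

```text
the job is handed in; nothing more can be done
None
```

The three rings are stacked on the arbor, hubs up, widest to narrowest, each lowered until it seated and then released; the matchbox is where it was and the gripper never went near the stopper or watch glass, and I handed the job in at about 31 s.

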